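# Close the balance's draught shield and tare it touch-free

## Task

The empty dish on the balance pan is to be tared: with the fingertips, gently push the draught shield's open glass roof fully closed, then hold the fingertips about 2 cm above the round tare sensor, the one at the right-hand end of the control panel, and stay there for two seconds or a little more before taking the hand well away. The sensor works without contact: do not touch the panel, and keep the hand away from the oblong sensor at its left-hand end, which would open the roof again. Pick nothing up and leave everything else where it stands, with the dish undisturbed on its pan.

Things in the scene. Friction and masses are not known exactly. Their poses are not given: they have to be found in the camera images.
- balance: White laboratory balance, fixed, standing left or right on the bench. Origin: centre of its underside; x points from its front to its rear (roughly away from the robot), z up. Base 320 (x -160 to 160) x 210 x 60 high; on it a glass chamber, x -130 to 60, 190 wide, and behind it a rear tower, x 60 to 160, 196 wide, top at 215. Roof rails along both sides reach 221.
- roof (a joint): Opening of the chamber's sliding glass roof, in m along the balance's x axis: 0 = fully closed (hard stop), up to 0.105 as it slides rearwards over the tower. Fully closed means within 4 mm of the stop. About 1.5 N of sliding friction; it stays where it is left and cannot be lifted off. The glass's upper face is 221.5 above the bench.
- roof_grip (a point): Middle of the upper rear edge of the roof's grip: a grey upright rib at the roof's front edge, 80 wide (balance y), 8 thick (from this point to the front), 18 high above the glass; this point is 239.5 above the bench. Moves with the roof; closed, it lies at balance x = -114, y = 0. Behind it the glass is flat and free for 150: fingertips set there push it shut, towards the balance's front.
- panel: The balance's detached control panel, fixed, on the other side of the bench from the balance: a white wedge 140 deep (x) x 216 wide (y), its face sloping down to the user, 24 high at the front edge, 61 at the rear; dark screen in the middle, a touch-free sensor at each end. Origin: centre of its underside; x points from the user's edge to the rear, y to the user's left.
- tare_sensor (a point): Centre of the round tare sensor (dark window 19 across in a steel ring 25 across), flush in the panel's sloping face at its right-hand end as seen by the user (panel y = -83), 45 above the bench. Its range reaches a few cm straight up from it. The point's axes are the panel's.
- roof_sensor (a point): Centre of the oblong sensor (steel-edged dark window 52 x 16) at the left-hand end of the panel (panel y = +83), 45 above the bench. It opens the roof when a hand comes within about 4 cm: keep away from it.
- dish: Empty aluminium weighing dish, 52 across, 16 high, loose on the steel pan inside the chamber (pan top 77 above the bench). Origin: centre of its underside. Not to be touched.
- forceps: Steel forceps lying flat along their x axis, about 140 x 11 x 8, loose, in the middle of the bench. Origin: centre, on the bench. Bystander.
- vial: Small amber glass jar with white cap, 34 across, 62 high, loose. Origin: centre of its underside. Bystander.
- weight: Steel knobbed calibration weight, 30 across, 43 high, loose. Origin: centre of its underside. Bystander.
- petri: Covered glass petri dish, 62 across, 16 high, loose. Origin: centre of its underside. Bystander.
- boat: Grey metal combustion boat with a tail, about 85 x 18 x 10, loose on a white tile (125 x 125 x 10) in the middle of the bench, nearest the robot. Origin: centre of the boat's underside. Bystander.
- jar: Low clear jar with black cap, 52 across, 45 high, loose on the same tile. Origin: centre of its underside. Bystander.
- beaker: Glass beaker, 66 across, 85 high, loose, on the right side of the bench. Origin: centre of its underside. Bystander.
- washbottle: White plastic bottle with blue cap, 64 across, 165 high, loose, on the left side of the bench. Origin: centre of its underside. Bystander.

How it is judged:
By the outcome, as a careful person would: the job done as asked, in the order asked, and still so for the second after the job is handed in, with the robot touching nothing.
It also fails if it takes over 48 s, if anything falls off the work surface, if the arm or the gripper's body presses on something with over 40 N, if the wrist force passes 120 N, or if a joint passes its speed limit or range.

## Robot

A 6-joint arm with a two-finger parallel gripper is mounted at the origin on the work surface. World frame = base frame: x ahead of the robot, y to its left, z up, the work surface at z = 0. Lengths are in m, angles in rad, forces in N, time in s.
With the tool pointing down it reaches from about 0.4 to 0.925 m from the base axis. Payload 3.4 kg.
Tool frame: the origin (TCP) lies at the very end of the fingers, on their centre line; the grasp point (between the pads) lies 19 mm behind it; x points along the fingers, y is the direction in which the jaws open and shut, and the axes are right-handed (so a half turn about x gives the same grasp; the last joint's range is limited). The gripper opens to 85 mm and grips with 20 to 120 N. Pads are 22 mm wide; open, the fingers measure 114 mm over their backs; the gripper's body (76 mm by 85 mm) begins 54 mm behind the grasp point. The pads swing forward as they close: fully open they stand 13 mm farther back than shut.
Start: joints at [1.274, 0.307, 1.506, -0, 1.328, -0.073], TCP at [0.128, 0.561, 0.231] pointing down, gripper open.
Joint ranges: [-3.12, 3.12], [-1.05, 2.28], [0.14, 2.33], [-1.42, 4.57], [0.1, 2.73], [-2.68, 2.68]. Speed limits (rad/s): [2.57, 2.57, 3.14, 3.14, 3.14, 3.14].

## Interface

Orientations are given as a unit quaternion [w, x, y, z].
In Python, from bench import * gives the robot as it stands.
- The arm moves only by the tool move_arm, never from a script. Its argument "rows" is a list of rows, each a list of 5 numbers: the closure in counts, from 0 (fully open) to 255 (shut), then the shift along the tool's x, y, z in mm, then the turn about the tool's x in rad. In form: [[jaw, x, y, z, yaw], ...]. A call has exactly 8 rows; each row is the pose to reach, as a shift and turn from the pose commanded when the call began, along the tool's axes at that moment; what a row does not reach only later rows make up. A row lasts 1/8 s, in which the tool goes at most 62.5 mm and 10.7 degrees, less where a joint would pass 70% of its speed; a pose out of reach is approached as far as the arm can. A call with a gripper value outside its range is refused whole. The fingers move at their own pace and stop on an object; "force" is the grip in N (left out, the last holds). Time passes only in rows, so rows that repeat a pose let the fingers close, or fill a call up. It gives the time, the measured TCP pose, the force and the opening at its end, in the units of the state.
- get_state(): the state, without advancing time (a new reading comes with each control period).
- get_image(name): name is "side" or "top" or "wrist"; returns a dict with "frame" (420x560x3 uint8, blue, green, red), "depth" (420x560 float32, m along the optical axis (not along the pixel's ray), 0 where there is no reading), "fovy" (degrees; the focal length in pixels is half the picture's height over the tangent of half this angle, whatever the lens; pixels are square), "cx", "cy" (the principal point, pixels), "k1" (the pictures are not rectified: a ray, as slopes to the right and down, at radius r is drawn at 1 + k1 r^2 times it, then the intrinsics apply), "world_to_cam" (4x4, takes a point from world to camera coordinates); the wrist camera has in their place "tool_from_camera" (4x4, takes a point from camera to tool coordinates, whose origin is the TCP and whose axes are the tool frame's). Camera axes: x right, y up, looking along -z (the intrinsics and any distortion apply to the point x, -y, -z); pixel columns grow to the right and rows downward; lengths in m; the calibration is good to about 2 mm. A picture is of the moment at which its call begins: read the wrist's pose just before it.
- close_job(): hands the job in, once; it reports no verdict.
Trained networks look in the newest picture that a camera, given by its name, has taken for a name from the list of things; names that differ only in an ending like _2 or _b are one class to them, and where a whole thing is asked for, a point or a joint stands for the part that bears it (a point fixed in the world has none). Each returns a list of dicts, best first, with "score" (0 to 1); they miss things now and then, are a little off and sometimes report something else, mostly with a low value. They report only what shows in the picture. A call takes as long as a camera call.
- regions_of(thing, camera): "region" (420x560 bool, what is visible of it) and "extent" ([centre column, centre row, width, height] in pixels, round what is visible of it).
The state is a dict: "t": time; "joints": joint angles; "qvel": joint speeds; "joint_torque": joint torques, N m; "tcp_pos": TCP position; "tool_rot": TCP orientation; "force": force on the tool from outside, world axes, zero at the start; "ft_torque": the same for the moment, N m; "grip_width": opening from 0.0 (shut) to 1.0 (fully open).
Only numpy, scipy, OpenCV 4.12 (cv2) and the standard library are available. Lean on these libraries where they do the work, as an engineer would, in place of code of your own. Each camera call takes 0.05 s, during which the arm holds its last target.

## Working session

There is one attempt and no reset: what is moved stays moved. The work goes in short steps, Python scripts to look and compute and a tool call to move; the robot and the scene stay as the last step left them, time stands still between calls to the robot, and variables do not carry over. Pictures are saved under pics/ and viewed, and the job is handed in when it is done.

Besides the shell and the picture viewer there is one more tool, called after "Request:" as name([rows], argument=value, ...), one row to a line, values as JSON. move_arm: Moves the arm, as the interface text tells. Its arguments: {"type":"object","properties":{"rows":{"type":"array","items":{"type":"array","items":{"type":"number"}}},"force":{"type":"number"}},"required":["rows"]}

```bash
mkdir -p pics; ls; python3 - <<'E'
from bench import *
import cv2,pickle
s=get_state();print(s)
for n in("side","top","wrist"):
    im=get_image(n);cv2.imwrite(f"pics/{n}0.png",im["frame"])
    print(n,im["fovy"],im["cx"],im["cy"],im["k1"]);pickle.dump((s,im),open(f"{n}0.pkl","wb"))
    for t in("balance","roof_grip","roof","panel","tare_sensor","roof_sensor"):
        try:
            r=regions_of(t,n);print(t,[(round(float(q["score"]),2),[int(v) for v in q["extent"]]) for q in r[:3]])
        except Exception as e:print(t,e)
print(get_state()["t"])
E
```

```text
pics
{'t': 0.0, 'joints': array([ 1.27344258e+00,  3.07580712e-01,  1.50768016e+00, -1.76453867e-06,
        1.32837197e+00, -7.35327047e-02]), 'qvel': array([-0.0005517 , -0.00067006, -0.00051947, -0.00020789,  0.00112459,
        0.00109859]), 'joint_torque': array([-1.79233466e-03, -4.57562256e+01, -2.51903415e+01, -7.95128944e-04,
        1.33774197e-02, -4.37491792e-05]), 'tcp_pos': array([0.12746492, 0.55998458, 0.23037405]), 'tool_rot': array([ 0.70255076,  0.07825837,  0.70281556, -0.07967648]), 'force': array([ 0.07867385, -0.29112055,  0.14287279]), 'ft_torque': array([ 0.02418255,  0.02071295, -0.03734321]), 'grip_width': 1.0010752120360067}
side 43.33231721951367 276.9818639256242 206.4494735371191 0.04816794351955884
balance [(0.78, [194, 206, 111, 128]), (0.44, [465, 246, 33, 52])]
roof_grip [(0.81, [187, 187, 85, 58]), (0.53, [287, 259, 14, 12])]
roof [(0.84, [189, 189, 84, 55]), (0.46, [301, 201, 8, 15])]
panel []
tare_sensor [(0.95, [374, 260, 80, 38])]
roof_sensor [(0.86, [373, 260, 82, 40])]
top 49.88710709899661 280.781523451384 209.5482460586259 0.037869890417892814
balance [(0.9, [372, 212, 96, 134])]
roof_grip [(0.71, [382, 196, 74, 78]), (0.52, [269, 193, 8, 6]), (0.36, [95, 225, 38, 22])]
roof [(0.67, [380, 194, 76, 78])]
panel [(0.87, [192, 208, 78, 60])]
tare_sensor [(0.97, [191, 210, 81, 56]), (0.72, [287, 160, 23, 19])]
roof_sensor [(0.55, [191, 208, 79, 57])]
wrist 67.85822288827478 278.1507806453416 210.15569992767433 -0.027475815394758425
balance []
roof_grip []
roof []
panel []
tare_sensor []
roof_sensor []
1.05
```

```bash
python3 - <<'E'
import cv2,numpy as np
a=cv2.imread("pics/top0.png");cv2.imwrite("pics/top0b.png",cv2.resize(a[100:310,100:460],None,fx=2.2,fy=2.2,interpolation=cv2.INTER_CUBIC))
a=cv2.imread("pics/side0.png");cv2.imwrite("pics/side0b.png",cv2.resize(a[120:330,100:460],None,fx=2.2,fy=2.2,interpolation=cv2.INTER_CUBIC))
E
```

```text
(no output)
```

View pics/top0.png

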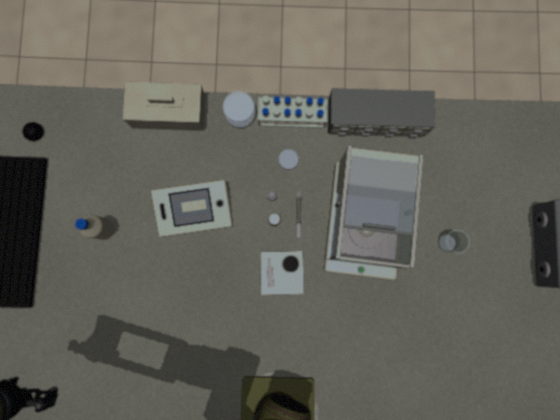

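View pics/side0.png

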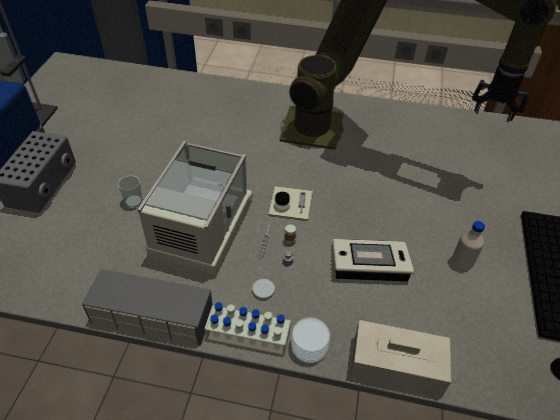

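```bash
ls pics
```

```text
side0.png
side0b.png
top0.png
top0b.png
wrist0.png
```

View pics/wrist0.png

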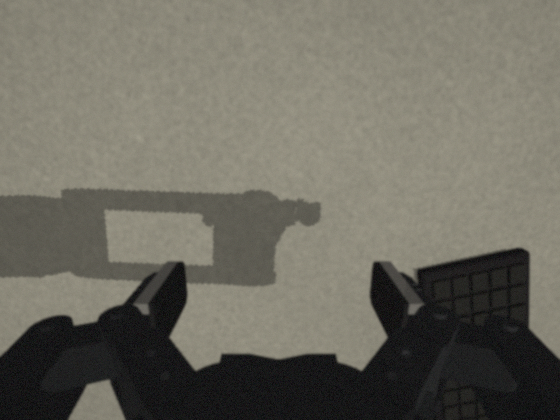

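View pics/top0b.png

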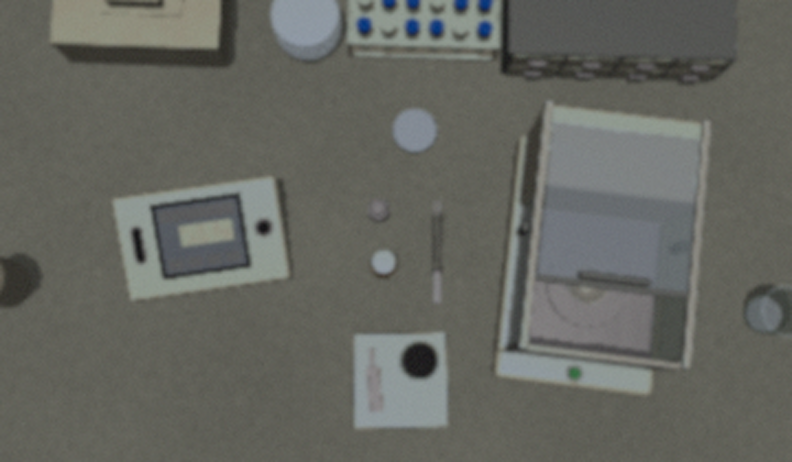

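View pics/side0b.png

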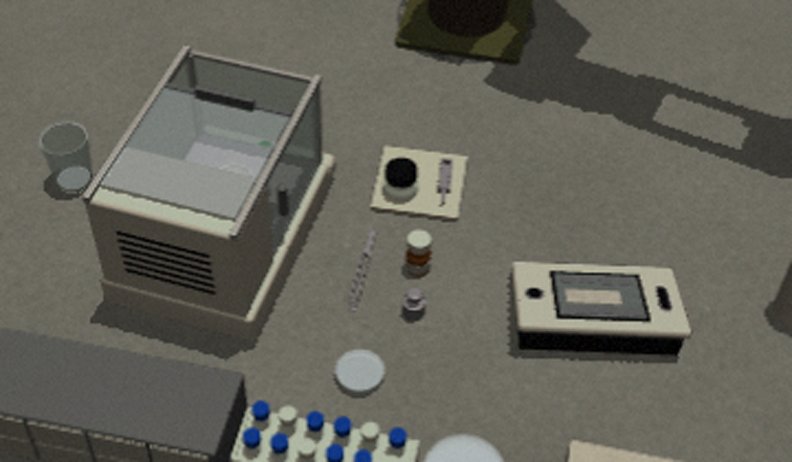

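```bash
cat > h.py <<'E'
import numpy as np,pickle,cv2
def K(im):
    H=im["frame"].shape[0]; f=H/2/np.tan(np.radians(im["fovy"])/2); return f
def ray(im,u,v):
    f=K(im); d=np.array([(u-im["cx"])/f,(v-im["cy"])/f]); k=im["k1"]; r=d.copy()
    for _ in range(20): r=d/(1+k*(r@r))
    return np.array([r[0],-r[1],-1.0])
def plane(im,u,v,z,T=None):
    T=np.linalg.inv(im["world_to_cam"]) if T is None else T
    d=T[:3,:3]@ray(im,u,v); o=T[:3,3]; return o+d*(z-o[2])/d[2]
def dep(im,u,v,T=None):
    T=np.linalg.inv(im["world_to_cam"]) if T is None else T
    z=im["depth"][int(round(v)),int(round(u))]; return (T@np.r_[ray(im,u,v)*z,1])[:3]
def proj(im,p):
    c=im["world_to_cam"]@np.r_[p,1]; s=np.array([c[0],-c[1]])/-c[2]; s*=1+im["k1"]*(s@s); f=K(im); return s*f+[im["cx"],im["cy"]]
E
python3 - <<'E'
from h import *
np.set_printoptions(precision=4,suppress=True)
s,t=pickle.load(open("top0.pkl","rb")); _,sd=pickle.load(open("side0.pkl","rb"))
b=lambda u,v:(100+(u+.5)/2.2-.5,100+(v+.5)/2.2-.5)
b2=lambda u,v:(100+(u+.5)/2.2-.5,120+(v+.5)/2.2-.5)
print("cam",np.linalg.inv(t["world_to_cam"])[:3,3],np.linalg.inv(sd["world_to_cam"])[:3,3])
for n,p,z in [("railRL",(549,104),.221),("railRR",(707,123),.221),("railFL",(523,347),.221),("railFR",(688,366),.221),("gripL",(579,274),.2395),("gripR",(650,284),.2395),("baseFL",(497,376),.06),("baseFR",(651,392),.06),("tare",(263,227),.045),("roofs",(138,245),.045),("panRL",(113,199),.061),("panRR",(275,178),.061),("panFL",(133,299),.024),("panFR",(289,276),.024)]:
    print(n,plane(t,*b(*p),z),"depth",dep(t,*b(*p)))
print('side')
for n,p,z in [("tare",(535,293),.045),("roofs",(664,298),.045),("gripL",(254,103),.2395),("gripR",(197,92),.2395),("railRL",(235,232),.221),("railRR",(92,197),.221),("railFR",(188,49),.221),("railFL",(319,78),.221)]:
    print(n,plane(sd,*b2(*p),z),"depth",dep(sd,*b2(*p)))
E
```

```text
cam [0.4071 0.0167 1.3527] [1.5439 0.1755 1.2333]
railRL [ 0.7246 -0.1649  0.221 ] depth [ 0.7241 -0.1646  0.2228]
railRR [ 0.7074 -0.3494  0.221 ] depth [ 0.7069 -0.3488  0.2226]
railFL [ 0.4405 -0.138   0.221 ] depth [ 0.4405 -0.138   0.2216]
railFR [ 0.4249 -0.3247  0.221 ] depth [ 0.425  -0.3257  0.2175]
gripL [ 0.5237 -0.1976  0.2395] depth [ 0.5234 -0.1971  0.2423]
gripR [ 0.5148 -0.2775  0.2395] depth [ 0.5146 -0.2769  0.2417]
baseFL [ 0.4071 -0.1269  0.06  ] depth [ 0.4071 -0.1288  0.0431]
baseFR [ 0.3928 -0.3254  0.06  ] depth [ 0.3921 -0.3408  0.0018]
tare [0.594  0.1854 0.045 ] depth [0.594  0.1854 0.0451]
roofs [0.5649 0.3485 0.045 ] depth [0.5646 0.3478 0.0477]
panRL [0.6226 0.3807 0.061 ] depth [0.6324 0.3972 0.0026]
panRR [0.6575 0.1706 0.061 ] depth [0.6688 0.1775 0.0028]
panFL [0.4949 0.3558 0.024 ] depth [0.4947 0.3553 0.0259]
panFR [0.5317 0.1502 0.024 ] depth [0.5323 0.1508 0.0182]
side
tare [0.5951 0.1866 0.045 ] depth [0.5933 0.1867 0.0427]
roofs [0.5662 0.3497 0.045 ] depth [0.5647 0.3499 0.0433]
gripL [ 0.5299 -0.1958  0.2395] depth [ 0.5101 -0.203   0.2201]
gripR [ 0.5267 -0.2711  0.2395] depth [ 0.5213 -0.2735  0.2342]
railRL [ 0.724  -0.1621  0.221 ] depth [ 0.7242 -0.162   0.2212]
railRR [ 0.7091 -0.3405  0.221 ] depth [ 0.6985 -0.3471  0.2081]
railFR [ 0.4299 -0.3177  0.221 ] depth [ 0.4286 -0.3183  0.2198]
railFL [ 0.4461 -0.1342  0.221 ] depth [ 0.4396 -0.136   0.2151]
```

```bash
cat >> h.py <<'E'
from scipy.spatial.transform import Rotation as R
def rot(s):
    q=s["tool_rot"]; return R.from_quat([q[1],q[2],q[3],q[0]]).as_matrix()
def shift(s,goal): return rot(s).T@(np.array(goal)-s["tcp_pos"])*1000
E
python3 - <<'E'
from h import *
from bench import *
np.set_printoptions(precision=4,suppress=True)
s=get_state();print(s["tcp_pos"]);print(rot(s))
for g in [(.128,.56,.36),(.43,.12,.38),(.55,-.24,.36)]: print(shift(s,g))
E
```

```text
[0.1276 0.5607 0.2313]
[[-0.      0.222   0.9751]
 [ 0.      0.9751 -0.222 ]
 [-1.      0.     -0.    ]]
[-128.6887   -0.5532    0.5072]
[-148.6982 -362.5418  392.6397]
[-128.7051 -686.9251  589.5553]
```

Request:
move_arm([
  [255,-60,0,0,0],
  [255,-110,-10,20,0],
  [255,-140,-45,60,0],
  [255,-148,-85,100,-0.04],
  [255,-148,-125,140,-0.08],
  [255,-148,-170,185,-0.13],
  [255,-148,-215,230,-0.13],
  [255,-148,-260,275,-0.13],
], force=20)

```text
t: 2.05
tcp_pos: [0.3369, 0.2473, 0.3796]
tool_rot: [0.707, 0.033, 0.706, -0.033]
force: [1.6, 0.5, 0.4]
grip_width: -0.0
```

```bash
python3 - <<'E'
from h import *
from bench import *
np.set_printoptions(precision=4,suppress=True)
s=get_state();print(s["t"],s["tcp_pos"],s["grip_width"]);print(rot(s))
for g in [(.43,.12,.36),(.565,-.245,.33)]: print(shift(s,g))
E
```

```text
2.05 [0.3369 0.2473 0.3796] -0.00045940372307439397
[[ 0.0011  0.0931  0.9957]
 [ 0.0005  0.9957 -0.0931]
 [-1.      0.0006  0.001 ]]
[  19.6309 -118.059   104.5194]
[  49.5916 -468.9175  272.896 ]
```

Request:
move_arm([
  [255,0,-50,35,0],
  [255,0,-100,75,0],
  [255,0,-155,100,0],
  [255,10,-210,125,0],
  [255,20,-265,155,0],
  [255,30,-320,185,0],
  [255,30,-370,215,0],
  [255,30,-420,250,0],
])

```text
t: 3.05
tcp_pos: [0.5461, -0.1945, 0.3493]
tool_rot: [0.706, 0.033, 0.706, -0.033]
force: [0.4, 0.5, 0.2]
grip_width: 0.001
```

```bash
python3 - <<'E'
from h import *
from bench import *
np.set_printoptions(precision=4,suppress=True)
s=get_state();print(s["t"],s["tcp_pos"],s["grip_width"]);print(rot(s))
im=get_image("wrist");pickle.dump((s,im),open("w1.pkl","wb"));cv2.imwrite("pics/w1.png",im["frame"])
for g in [(.565,-.245,.27),(.565,-.245,.23)]: print(shift(s,g))
print(regions_of("roof_grip","wrist")[:1] and regions_of("roof_grip","wrist")[0]["extent"])
E
```

```text
3.05 [ 0.5461 -0.1945  0.3493] 0.001339796153189343
[[ 0.0001  0.0943  0.9955]
 [ 0.0003  0.9955 -0.0943]
 [-1.      0.0003  0.0001]]
[ 79.2587 -48.4682  23.5518]
[119.2587 -48.48    23.549 ]
[226.6, 255.5, 199.4, 180.2]
```

View pics/w1.png

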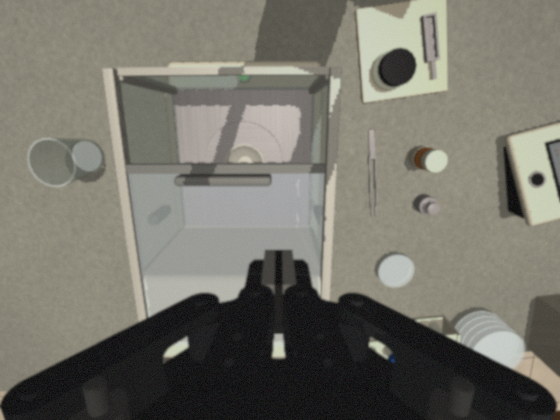

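```bash
python3 - <<'E'
from h import *
np.set_printoptions(precision=4,suppress=True)
s,im=pickle.load(open("w1.pkl","rb"))
M=np.eye(4);M[:3,:3]=rot(s);M[:3,3]=s["tcp_pos"];T=M@im["tool_from_camera"]
print("cam",T[:3,3])
for c in (190,222,255):
    print(c,[(r,dep(im,c,r,T).round(4)) for r in range(172,192,2)])
for u,v in [(177,185),(271,184),(177,176),(271,176)]: print(plane(im,u,v,.2395,T),dep(im,u,v,T))
for n,u,v in [("railFL",328,72),("railFR",109,72)]: print(n,plane(im,u,v,.221,T),dep(im,u,v,T))
cv2.imwrite("pics/w1b.png",cv2.resize(im["frame"][140:220,150:350],None,fx=4,fy=4))
E
```

```text
cam [ 0.4756 -0.1878  0.4905]
190 [(172, array([ 0.5112, -0.2679,  0.2222])), (174, array([ 0.5125, -0.2673,  0.2253])), (176, array([ 0.5128, -0.2647,  0.235 ])), (178, array([ 0.514 , -0.2642,  0.2374])), (180, array([ 0.5156, -0.2644,  0.2379])), (182, array([ 0.5172, -0.2646,  0.2381])), (184, array([ 0.5189, -0.2649,  0.2382])), (186, array([ 0.5237, -0.2706,  0.2203])), (188, array([ 0.5256, -0.2711,  0.2197])), (190, array([ 0.5274, -0.2715,  0.2195]))]
222 [(172, array([ 0.5139, -0.2403,  0.2219])), (174, array([ 0.5151, -0.2399,  0.2256])), (176, array([ 0.5154, -0.2383,  0.2347])), (178, array([ 0.5167, -0.2381,  0.2369])), (180, array([ 0.5179, -0.2379,  0.2394])), (182, array([ 0.5196, -0.2382,  0.2391])), (184, array([ 0.5215, -0.2386,  0.2379])), (186, array([ 0.5267, -0.2427,  0.2188])), (188, array([ 0.5282, -0.2427,  0.2202])), (190, array([ 0.53  , -0.243 ,  0.2203]))]
255 [(172, array([ 0.5163, -0.2117,  0.2237])), (174, array([ 0.5178, -0.2117,  0.2255])), (176, array([ 0.5179, -0.2111,  0.2351])), (178, array([ 0.5191, -0.211 ,  0.2375])), (180, array([ 0.5206, -0.2111,  0.2388])), (182, array([ 0.5225, -0.2115,  0.2372])), (184, array([ 0.524 , -0.2115,  0.2382])), (186, array([ 0.5292, -0.2134,  0.2203])), (188, array([ 0.5308, -0.2135,  0.2214])), (190, array([ 0.4756, -0.1878,  0.4905]))]
[ 0.5184 -0.2753  0.2395] [ 0.5187 -0.2759  0.2378]
[ 0.525  -0.1984  0.2395] [ 0.5288 -0.1992  0.2198]
[ 0.5111 -0.2739  0.2395] [ 0.5116 -0.2752  0.2357]
[ 0.5184 -0.1977  0.2395] [ 0.5206 -0.1983  0.2264]
railFL [ 0.4421 -0.1445  0.221 ] [ 0.4411 -0.1433  0.2131]
railFR [ 0.4246 -0.3201  0.221 ] [ 0.4245 -0.3203  0.2207]
```

View pics/w1b.png

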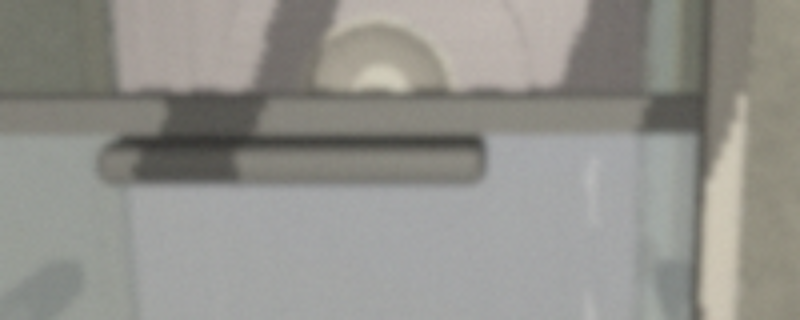

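```bash
python3 - <<'E'
from h import *
from bench import *
np.set_printoptions(precision=4,suppress=True)
s=get_state();print(s["t"],s["tcp_pos"],shift(s,(.557,-.241,.2285)))
E
```

```text
3.2 [ 0.5468 -0.1954  0.348 ] [119.4842 -44.4278  14.7443]
```

Request:
move_arm([
  [255,0,-20,7,0],
  [255,20,-44,15,0],
  [255,50,-44,15,0],
  [255,75,-44,15,0],
  [255,95,-44,15,0],
  [255,108,-44,15,0],
  [255,108,-44,15,0],
  [255,108,-44,15,0],
])

```text
t: 4.2
tcp_pos: [0.5571, -0.2381, 0.242]
tool_rot: [0.707, 0.033, 0.706, -0.033]
force: [0.6, 0.5, 0.6]
grip_width: 0.004
```

```bash
python3 - <<'E'
from h import *
from bench import *
np.set_printoptions(precision=4,suppress=True)
s=get_state();print(s["t"],s["tcp_pos"],s["force"],shift(s,(.557,-.241,.2285)))
im=get_image("side");cv2.imwrite("pics/s1.png",cv2.resize(im["frame"][120:280,120:280],None,fx=3.5,fy=3.5))
s=get_state();print(s["t"],s["tcp_pos"],s["force"],shift(s,(.557,-.241,.2285)))
E
```

```text
4.2 [ 0.5571 -0.2381  0.242 ] [0.5591 0.5101 0.5551] [13.4753 -2.9144  0.1588]
4.25 [ 0.5573 -0.2381  0.2423] [ 0.0251  0.781  -0.8244] [13.7869 -2.8749 -0.0319]
```

View pics/s1.png

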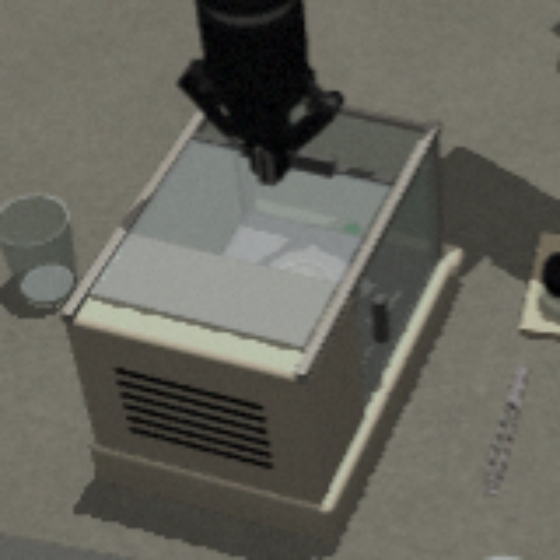

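Request:
move_arm([
  [255,7,-3,0,0],
  [255,13,-3,0,0],
  [255,13,-3,-8,0],
  [255,13,-3,-16,0],
  [255,13,-3,-21,0],
  [255,13,-3,-26,0],
  [255,13,-3,-32,0],
  [255,13,-3,-38,0],
])

```text
t: 5.25
tcp_pos: [0.5186, -0.2372, 0.2286]
tool_rot: [0.707, 0.033, 0.706, -0.033]
force: [1.9, -0.3, 0.2]
grip_width: 0.002
```

Request:
move_arm([
  [255,0,0,-7,0],
  [255,0,0,-14,0],
  [255,0,0,-21,0],
  [255,0,0,-28,0],
  [255,0,0,-35,0],
  [255,0,0,-42,0],
  [255,0,0,-48,0],
  [255,0,0,-52,0],
])

```text
t: 6.25
tcp_pos: [0.4663, -0.2324, 0.2283]
tool_rot: [0.706, 0.033, 0.706, -0.033]
force: [1.4, 0.1, 1.5]
grip_width: -0.001
```

```bash
python3 - <<'E'
from h import *
from bench import *
np.set_printoptions(precision=4,suppress=True)
s=get_state();im=get_image("wrist");print(s["tcp_pos"],s["force"]);pickle.dump((s,im),open("w2.pkl","wb"));cv2.imwrite("pics/w2.png",im["frame"])
E
```

```text
[ 0.4663 -0.2324  0.2283] [1.4133 0.1238 1.5081]
```

View pics/w2.png

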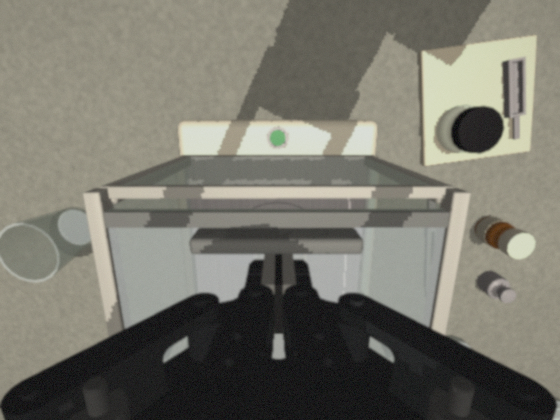

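Request:
move_arm([
  [255,0,0,-2,0],
  [255,0,0,-3,0],
  [255,0,0,-4,0],
  [255,0,0,-5,0],
  [255,0,0,-6,0],
  [255,0,0,-7,0],
  [255,0,0,-7.5,0],
  [255,0,0,-8,0],
])

```text
t: 7.3
tcp_pos: [0.4587, -0.2316, 0.2282]
tool_rot: [0.706, 0.033, 0.706, -0.033]
force: [2.5, -0.4, -0.8]
grip_width: 0.003
```

Request:
move_arm([
  [255,0,0,-0.5,0],
  [255,0,0,-1,0],
  [255,0,0,-1.5,0],
  [255,0,0,-2,0],
  [255,0,0,-2.5,0],
  [255,0,0,-3,0],
  [255,0,0,-3,0],
  [255,0,0,-3,0],
])

```text
t: 8.3
tcp_pos: [0.4567, -0.2314, 0.2283]
tool_rot: [0.707, 0.033, 0.706, -0.033]
force: [5.3, 0.4, -3.0]
grip_width: -0.0
```

```bash
python3 - <<'E'
from h import *
from bench import *
np.set_printoptions(precision=4,suppress=True)
s=get_state();im=get_image("wrist");print(s["tcp_pos"],s["force"]);pickle.dump((s,im),open("w3.pkl","wb"));cv2.imwrite("pics/w3.png",cv2.resize(im["frame"][140:300,80:480],None,fx=2,fy=2))
print(get_state()["force"])
E
```

```text
[ 0.4567 -0.2314  0.2283] [ 5.2722  0.3527 -3.0337]
[ 4.2597 -0.2524 -2.858 ]
```

View pics/w3.png

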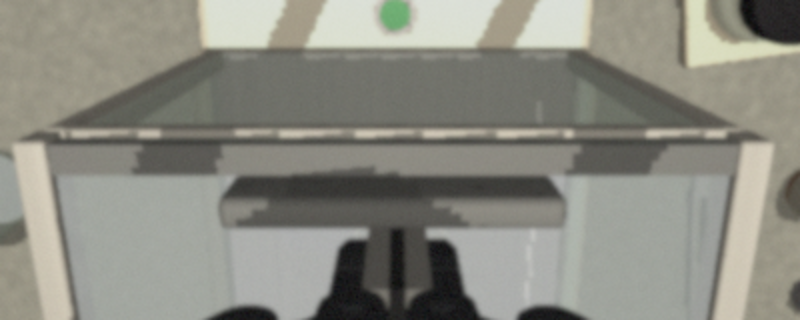

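Request:
move_arm([
  [255,0,0,-0.5,0],
  [255,0,0,-1,0],
  [255,0,0,-1.5,0],
  [255,0,0,-2,0],
  [255,0,0,-2,0],
  [255,0,0,-2,0],
  [255,0,0,-2,0],
  [255,0,0,-2,0],
])

```text
t: 9.35
tcp_pos: [0.4567, -0.2314, 0.2284]
tool_rot: [0.708, 0.033, 0.704, -0.033]
force: [9.3, -0.5, -7.0]
grip_width: 0.002
```

Request:
move_arm([
  [255,0,0,4,0],
  [255,0,0,14,0],
  [255,-10,0,22,0],
  [255,-40,0,25,0],
  [255,-80,0,25,0],
  [255,-110,10,25,0],
  [255,-120,50,30,0],
  [255,-120,100,40,0],
])

```text
t: 10.35
tcp_pos: [0.5039, -0.1353, 0.3507]
tool_rot: [0.707, 0.033, 0.705, -0.034]
force: [0.7, -0.5, -0.5]
grip_width: -0.002
```

```bash
python3 - <<'E'
from h import *
from bench import *
np.set_printoptions(precision=4,suppress=True)
s=get_state();im=get_image("wrist");print(s["t"],s["tcp_pos"],s["force"]);pickle.dump((s,im),open("w4.pkl","wb"));cv2.imwrite("pics/w4.png",im["frame"])
for g in [(.594,.186,.30),(.594,.186,.065)]:print(shift(s,g))
M=np.eye(4);M[:3,:3]=rot(s);M[:3,3]=s["tcp_pos"]
im=get_image("top");pickle.dump((s,im),open("t4.pkl","wb"));cv2.imwrite("pics/t4.png",cv2.resize(im["frame"][130:300,280:460],None,fx=3,fy=3))
E
```

```text
10.35 [ 0.5039 -0.1353  0.3507] [ 0.7392 -0.496  -0.4739]
[ 50.4325 328.5139  58.6573]
[285.431  328.8122  57.8642]
```

View pics/w4.png

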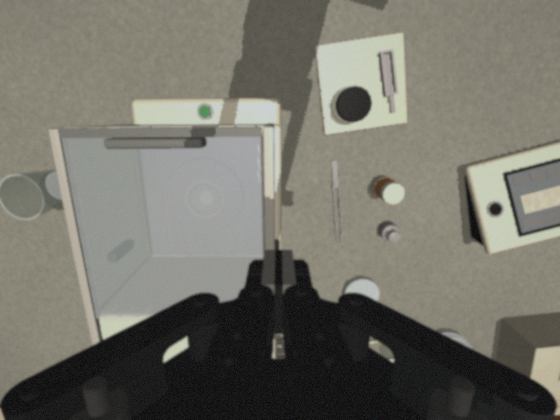

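View pics/t4.png

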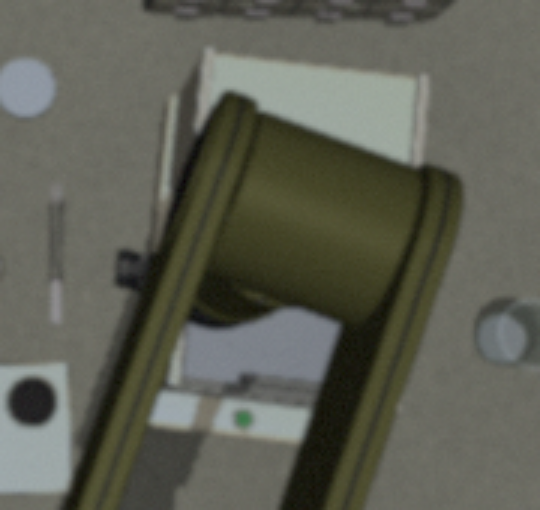

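```bash
python3 - <<'E'
from h import *
s,im=pickle.load(open("w4.pkl","rb"))
M=np.eye(4);M[:3,:3]=rot(s);M[:3,3]=s["tcp_pos"];T=M@im["tool_from_camera"]
print(plane(im,495,209,.045,T),dep(im,495,209,T))
E
```

```text
[0.5922012  0.18403795 0.045     ] [0.59332017 0.18623158 0.04186099]
```

Request:
move_arm([
  [255,0,50,10,0],
  [255,0,100,20,0],
  [255,10,150,30,0],
  [255,30,200,40,0],
  [255,60,250,50,0],
  [255,90,290,55,0],
  [255,120,315,58,0],
  [255,150,328,58,0],
])

```text
t: 11.45
tcp_pos: [0.5922, 0.1871, 0.1976]
tool_rot: [0.706, 0.032, 0.706, -0.033]
force: [-0.3, -0.1, 0.6]
grip_width: 0.003
```

```bash
python3 - <<'E'
from h import *
from bench import *
np.set_printoptions(precision=4,suppress=True)
s=get_state();im=get_image("wrist");print(s["t"],s["tcp_pos"],s["force"]);pickle.dump((s,im),open("w5.pkl","wb"));cv2.imwrite("pics/w5.png",im["frame"])
for g in [(.594,.186,.065)]:print(shift(s,g))
E
```

```text
11.45 [0.5922 0.1871 0.1976] [-0.2982 -0.0813  0.5563]
[132.5907  -0.8447   1.8401]
```

View pics/w5.png

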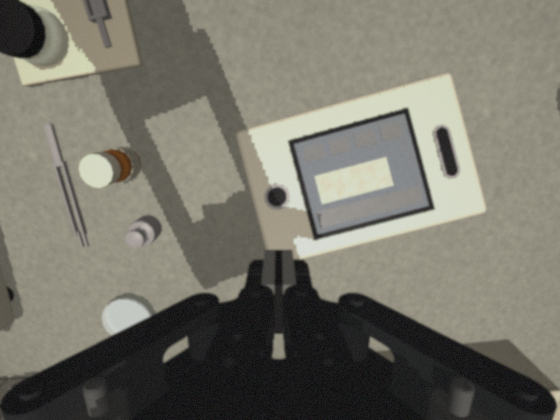

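```bash
python3 - <<'E'
from h import *
from bench import *
np.set_printoptions(precision=4,suppress=True)
s,im=pickle.load(open("w5.pkl","rb"))
s=get_state();print(s["t"],s["tcp_pos"])
M=np.eye(4);M[:3,:3]=rot(s);M[:3,3]=s["tcp_pos"];T=M@im["tool_from_camera"]
print(plane(im,277,197,.045,T),dep(im,277,197,T),shift(s,(.5935,.1855,.066)))
E
```

```text
11.5 [0.5895 0.1875 0.1931]
[0.5879 0.1863 0.045 ] [0.5891 0.1862 0.0399] [127.0396  -1.4782   5.0481]
```

Request:
move_arm([
  [255,20,0,3,0],
  [255,40,-1,4,0],
  [255,60,-1,4,0],
  [255,75,-1,4,0],
  [255,85,-1,4,0],
  [255,90,-1,4,0],
  [255,90,-1,4,0],
  [255,90,-1,4,0],
])

```text
t: 12.5
tcp_pos: [0.5958, 0.1846, 0.1089]
tool_rot: [0.707, 0.033, 0.706, -0.033]
force: [0.0, -0.5, 0.7]
grip_width: 0.006
```

```bash
python3 - <<'E'
from h import *
from bench import *
np.set_printoptions(precision=4,suppress=True)
s=get_state();im=get_image("wrist");print(s["t"],s["tcp_pos"],s["force"]);pickle.dump((s,im),open("w6.pkl","wb"));cv2.imwrite("pics/w6.png",im["frame"])
print(shift(s,(.593,.186,.065)))
im=get_image("side");cv2.imwrite("pics/s6.png",cv2.resize(im["frame"][180:310,300:440],None,fx=4,fy=4))
E
```

```text
12.5 [0.5958 0.1846 0.1089] [ 0.0443 -0.502   0.7421]
[43.9227  1.1223 -2.9532]
```

View pics/w6.png

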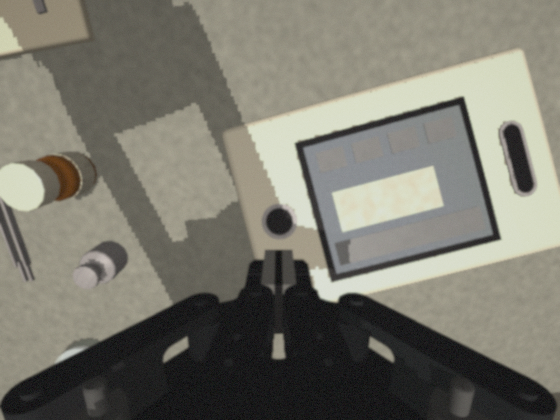

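View pics/s6.png

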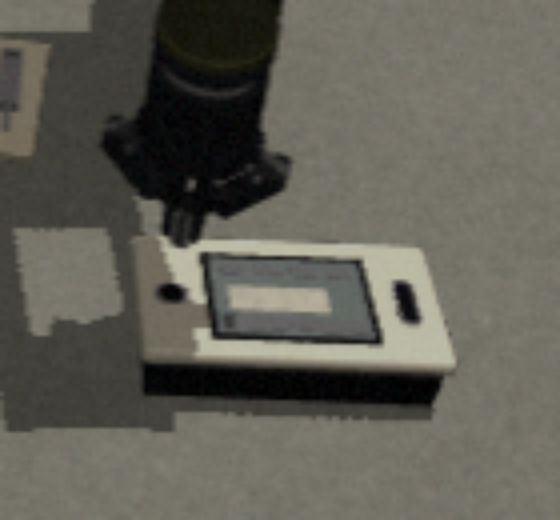

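```bash
python3 - <<'E'
from h import *
s,im=pickle.load(open("w6.pkl","rb"))
M=np.eye(4);M[:3,:3]=rot(s);M[:3,3]=s["tcp_pos"];T=M@im["tool_from_camera"]
p=plane(im,279,221,.045,T);print(p,dep(im,279,221,T),shift(s,(p[0],p[1],.065)))
E
```

```text
[0.59205969 0.18555832 0.045     ] [0.59250982 0.18551942 0.04362045] [43.92158877  0.59452481 -3.84804425]
```

Request:
move_arm([
  [255,16,1,-3,0],
  [255,32,1,-3,0],
  [255,40,1,-3,0],
  [255,44,1,-3,0],
  [255,44,1,-3,0],
  [255,44,1,-3,0],
  [255,44,1,-3,0],
  [255,44,1,-3,0],
])

```text
t: 13.6
tcp_pos: [0.5927, 0.1858, 0.0647]
tool_rot: [0.707, 0.033, 0.706, -0.033]
force: [0.1, -0.0, -0.4]
grip_width: 0.002
```

Request:
move_arm([
  [255,0,0,0,0],
  [255,0,0,0,0],
  [255,0,0,0,0],
  [255,0,0,0,0],
  [255,0,0,0,0],
  [255,0,0,0,0],
  [255,0,0,0,0],
  [255,0,0,0,0],
])

```text
t: 14.6
tcp_pos: [0.5925, 0.1858, 0.0643]
tool_rot: [0.706, 0.033, 0.706, -0.033]
force: [0.9, -0.5, 0.7]
grip_width: -0.004
```

```bash
python3 - <<'E'
from bench import *
import cv2
im=get_image("side");cv2.imwrite("pics/s7.png",cv2.resize(im["frame"][180:310,300:440],None,fx=4,fy=4))
E
```

```text
(no output)
```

View pics/s7.png

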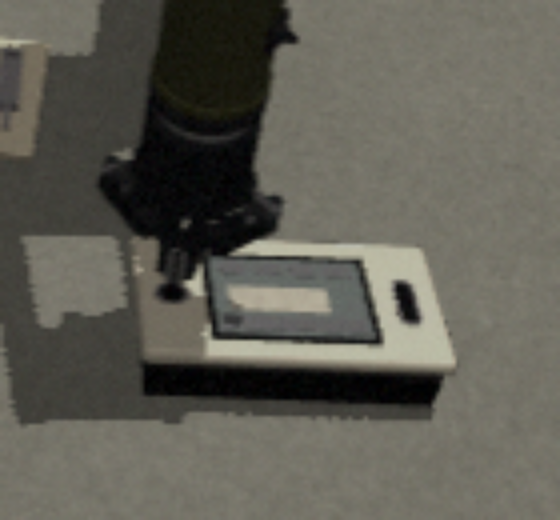

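Request:
move_arm([
  [255,0,0,0,0],
  [255,0,0,0,0],
  [255,0,0,0,0],
  [255,0,0,0,0],
  [255,0,0,0,0],
  [255,0,0,0,0],
  [255,-20,0,0,0],
  [255,-60,0,0,0],
])

```text
t: 15.65
tcp_pos: [0.5908, 0.1853, 0.1229]
tool_rot: [0.705, 0.033, 0.708, -0.034]
force: [0.7, 0.1, 0.6]
grip_width: 0.0
```

Request:
move_arm([
  [255,-40,0,0,0],
  [255,-90,0,0,0],
  [255,-140,-5,-10,0],
  [255,-190,-25,-30,0],
  [255,-230,-60,-55,0],
  [255,-250,-95,-85,0],
  [255,-250,-110,-105,0],
  [255,-250,-110,-105,0],
])

```text
t: 16.65
tcp_pos: [0.4762, 0.0853, 0.3753]
tool_rot: [0.707, 0.034, 0.706, -0.034]
force: [-0.6, -0.5, -0.4]
grip_width: 0.0
```

```bash
python3 - <<'E'
from bench import *
import cv2,numpy as np
s=get_state();print(s["t"],s["tcp_pos"],s["qvel"].round(3))
a=get_image("side")["frame"];b=get_image("top")["frame"]
cv2.imwrite("pics/f_side.png",cv2.resize(a[120:330,100:460],None,fx=2.2,fy=2.2));cv2.imwrite("pics/f_top.png",cv2.resize(b[100:310,100:460],None,fx=2.2,fy=2.2))
E
```

```text
16.65 [0.4762332  0.08532132 0.37526272] [ 0.016  0.045 -0.027  0.011 -0.025  0.007]
```

View pics/f_side.png

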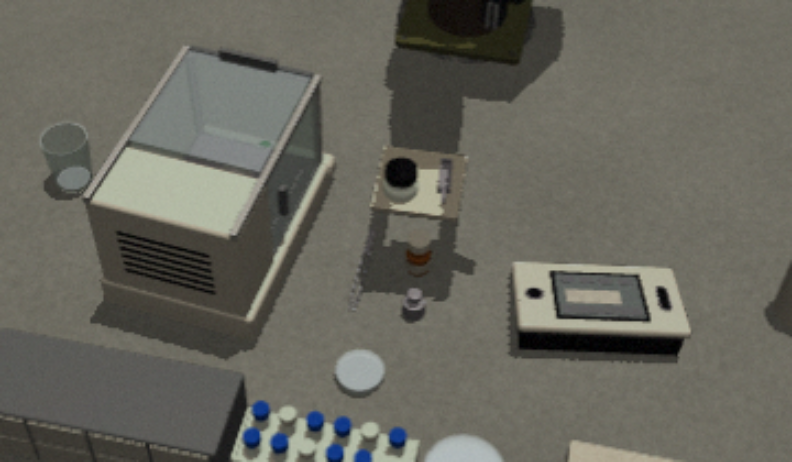

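View pics/f_top.png

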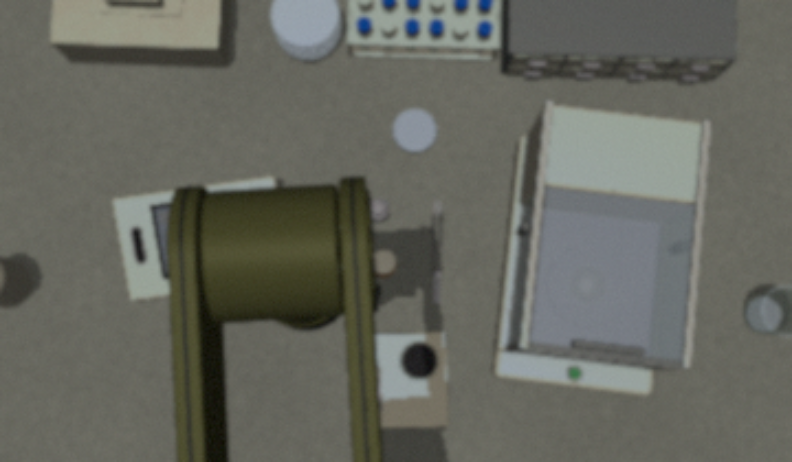

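```bash
python3 -c "
from bench import *
print(close_job())"
```

```text
the job is handed in; nothing more can be done
None
```

I closed the glass roof, then held the fingertips over the tare sensor and moved the hand well away. The job was handed in after about 17 s on the robot's clock.

- **Roof:** I pushed the grip with the shut fingertips until the roof stopped. The last 2 mm of commanded travel moved nothing, while the sideways push rose from about 5 to 9 N, so it is against its hard stop. The final side and top pictures show it still closed.
- **Tare sensor:** The fingertips settled about 2 cm above the round sensor, at TCP height 0.0645 m and within about 1 mm sideways of my last measurement. They stayed there for about 2.3 s without touching the panel, and kept about 16 cm from the oblong sensor.
- **Everything else:** In the final pictures the other things on the bench look unmoved, except where the arm hid part of the top view. In the wrist view after closing, the dish still looked centred on its pan.

My estimates of the sensor's position differed by up to about 3 mm, because one picture was taken while the arm was still settling. I used the last measurement, taken with the arm at rest. Nothing in the pictures confirmed that the balance registered the tare, since the screen looked no different.

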